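# Turn a topping tub to the scanner and bar it in

## Robot

A 6-joint arm with a two-finger parallel gripper is mounted at the origin on the work surface. World frame = base frame: x ahead of the robot, y to its left, z up, the work surface at z = 0. Lengths are in m, angles in rad, forces in N, time in s.
With the tool pointing down it reaches from about 0.35 to 0.775 m from the base axis. Payload 7.3 kg.
Tool frame: the origin (TCP) lies at the centre of the arm's flange, where the gripper is bolted on; the fingertips stand 178 mm ahead of it and the grasp point (between the pads) lies 159 mm ahead of it; z points along the fingers, y is the line along which they close (so a half turn about z gives the same grasp; the last joint's range is limited). The gripper opens to 92 mm and grips with 3 to 60 N. Pads are 19 mm wide; open, the fingers measure 130 mm over their backs; the gripper's body (75 mm by 190 mm) begins 47 mm behind the grasp point.
Start: joints at [-1.442, 0.342, 1.524, -0, 1.275, -0.146], TCP at [0.142, -0.505, 0.405] pointing down, gripper open.
Joint ranges: [-2.53, 2.53], [-0.77, 2.02], [0.04, 2.7], [-1, 4.14], [0.28, 2.66], [-3.11, 3.11]. Speed limits (rad/s): [2.57, 2.57, 3.14, 3.14, 3.14, 3.14].

## Interface

Orientations are given as [roll, pitch, yaw] about the fixed x, y, z axes, in that order (R = Rz(yaw) Ry(pitch) Rx(roll)).
In Python, from cell import telemetry, vision, ticket gives the robot as it stands.
- The arm moves only by the shell command python3 -m crank 'ROWS' [FORCE]. ROWS is JSON, a list of rows, each a list of 5 numbers: the gripper command: -1 is shut, 1 is fully open, values between are in proportion, then the shift along the tool's x, y, z in mm, then the turn about the tool's z in rad. In form: [[fingers, dx, dy, dz, roll], ...]. A call has 1 to 12 rows; each row is the pose to reach, as a shift and turn from the pose commanded when the call began, along the tool's axes at that moment; what a row does not reach only later rows make up. A row lasts 1/12 s, in which the tool goes at most 41.7 mm and 7.16 degrees, less where a joint would pass 70% of its speed; a pose out of reach is approached as far as the arm can. A call with a gripper value outside its range is refused whole. The fingers move at their own pace and stop on an object; FORCE is the grip in N (left out, the last holds). Time passes only in rows, so rows that repeat a pose let the fingers close. It gives the time, the measured TCP pose, the force, the opening and the grip force at its end, in the units of the state.
- telemetry.observe(): the state, without advancing time (a new reading comes with each control period).
- vision.read_camera(name): name is "side" or "top"; returns (picture, depth): 384x512x3 uint8, red, green, blue; 384x512 float32, m along the optical axis (not along the pixel's ray), 0 where there is no reading.
- vision.get_calibration(name): a dict with "camera_matrix" (3x3 intrinsics, pixels), "rvec" (rotation vector, rad) and "tvec" (3), from world to camera coordinates, as OpenCV has them. Camera axes: x right, y down, z forward; pixel columns grow to the right and rows downward; lengths in m; the calibration is good to about 2 mm. A picture is of the moment at which its call begins. get_calibration takes no time and is no camera call.
- ticket.hand_in(): hands the job in; it is judged then, once.
The state is a dict: "time": time; "qpos": joint angles; "qvel": joint speeds; "joint_efforts": joint torques, N m; "tool_pos": TCP position; "tool_rot": TCP orientation; "contact_force": force on the tool from outside, world axes, zero at the start; "torque": the same for the moment, N m; "opening": finger opening in m; "grip_force": force on a finger pad.
Only numpy, scipy, OpenCV 4.12 (cv2) and the standard library are available. Lean on these libraries where they do the work, as an engineer would, in place of code of your own. Each camera call takes 0.05 s, during which the arm holds its last target. There are 200 camera calls.

## Task

Turn the turntable (its upright pegs are there to be pushed) until the paper label of the topping tub standing on it squarely faces the scanner's window. Then lay the hold-down bar across the two saddle posts, over the tub, centred, resting down in both notches with its grip block on top, and leave the tub still facing the scanner. Leave the other things on the table where they are.

Things in the scene. Friction and masses are not known exactly. Their poses are not given: they have to be found in the camera images.
- station: Fixed scanning station. Origin: on the table, on the turntable's axis; z up. The black scanner block (75 x 55 mm, 105 mm high) stands on its -y side, its face 120 mm from the axis. Saddle posts (22 mm in x, 50 mm in y) stand at x = -125 and +125 mm; each has an open-topped notch 34 mm wide in y, floor 100 mm above the table, ears up to 114 mm.
- turntable (a joint): angle (rad, counter-clockwise from above) of the white turntable disc, 172 mm across, its upper face 24 mm above the table; it turns freely by many turns, with light friction, and stays where it is left. Three upright steel pegs stand on it.
- peg_0 (a point): top centre of an upright turntable peg, 12 mm thick, 75 mm from the axis, reaching from 24 to 88 mm above the table; push it sideways to turn the disc and the tub on it
- peg_1 (a point): top centre of an upright turntable peg, 12 mm thick, 75 mm from the axis, reaching from 24 to 88 mm above the table; push it sideways to turn the disc and the tub on it
- peg_2 (a point): top centre of an upright turntable peg, 12 mm thick, 75 mm from the axis, reaching from 24 to 88 mm above the table; push it sideways to turn the disc and the tub on it
- tub: closed tub, dark brown with a red lid, 92 mm across, 72 mm high (lid top 96 mm above the table), loose inside the 4 mm rim at the middle of the turntable and carried round by it. Origin: centre of its underside; its x axis points to its labelled side: a white paper strip, 22 mm wide, runs from the lid's centre over its edge and down that side
- label (a point): the middle of the label's upper part on the tub's side, 46 mm from the tub's axis, 60 mm above its underside
- window (a point): centre of the dark scanner window, on the scanner's face towards the tub, 68 mm above the table
- saddle_near (a point): centre of the notch floor of the saddle post on the station's -x side (nearer the robot)
- saddle_far (a point): centre of the notch floor of the saddle post on the station's +x side
- bar: loose aluminium hold-down bar lying flat, 290 mm long (x), 24 mm wide (y), 12 mm thick, with a black grip block upright on its middle: 44 mm along x, 16 mm wide along y, from 12 to 46 mm above the underside. Origin: centre of the underside; about 250 g
- tub_a: closed tub with red lid, cream body, 92 mm across, 72 mm high, standing on the table; a bystander. Origin: centre of its underside
- tub_b: closed tub with red lid, caramel body, 92 mm across, 72 mm high, standing on the table; a bystander. Origin: centre of its underside
- cup: open steel cup, 84 mm across the rim, 85 mm high; a bystander. Origin: centre of its underside
- scoop: white plastic spoon lying on the table, 190 mm long along its x; a bystander
- spatula: spatula lying on the table, 260 mm long along its x; a bystander
Things that resemble listed ones, but are neither listed nor needed, are in the scene too. Leave any green, pink or purple look-alike of the tub alone.

How it is judged:
On the way, in this order (a step that is already met when the one before it is completed fails the run):
1. the tub, still seated on the turntable, has its label facing the scanner window (angle between the x axis of tub and the y axis of station, either way round below 0.17 rad and y of label in the frame of station below -0.03 m and horizontal distance between tub and station below 0.008 m and angle between tub's own z axis and vertical below 0.06 rad and z of tub in the frame of station between 0.02 and 0.028 m and angular speed of tub below 0.05 rad/s and linear speed of tub below 0.02 m/s), for 0.2 s.
2. the bar lies in both saddle notches across the tub (z of bar in the frame of station between 0.097 and 0.103 m and x of bar in the frame of station between -0.015 and 0.015 m and y of bar in the frame of station between -0.009 and 0.009 m and angle between the x axis of bar and the x axis of station, either way round below 0.08 rad and angle between bar's own z axis and vertical below 0.04 rad), for 0.2 s.
At the end, for the whole second after the job is handed in: Tub upright in the middle of the turntable (within 8 mm), label within 0.17 rad of straight at the scanner; bar flat on both notch floors (3 mm), grip block up, centred within 15 mm along and 9 mm across, in line within 0.08 rad; both at rest (all of step 1 and all of step 2 and linear speed of bar below 0.02 m/s); the robot touches nothing.
It fails at once if one of the other loose things on the table is moved by more than 30 mm (distance of any of tub_a, tub_b, cup, scoop, spatula from where it was at the start of the episode above 0.03 m).
It also fails if it takes over 64 s, if anything falls off the work surface, if the arm or the gripper's body presses on something with over 40 N, if the wrist force passes 120 N, or if a joint passes its speed limit or range.

## Working session

There is one attempt and no reset: what is moved stays moved. The work goes in short steps, Python scripts to look and compute and a shell command to move; the robot and the scene stay as the last step left them, time stands still between calls to the robot, and variables do not carry over. Pictures are saved under pics/ and viewed, at most 10 in all, crops included, and the job is handed in when it is done.

```bash
ls; mkdir -p pics
python3 - <<'E'
from cell import telemetry, vision
import cv2,numpy as np
for n in("top","side"):
    p,d=vision.read_camera(n); cv2.imwrite(f"pics/{n}0.png",p[:,:,::-1]); np.savez(f"{n}0.npz",p=p,d=d)
    c=vision.get_calibration(n); R=cv2.Rodrigues(np.array(c["rvec"]))[0]
    print(n,c["camera_matrix"],-R.T@np.array(c["tvec"]).ravel(),R)
print(telemetry.observe())
E
```

```text
pics
top [[400.52633223   0.         254.21666741]
 [  0.         400.52633223 189.0991781 ]
 [  0.           0.           1.        ]] [ 0.35145422 -0.05347286  1.23427767] [[ 0.00441748 -0.99968953  0.02452195]
 [-0.98651988 -0.00836809 -0.16342736]
 [ 0.16358183 -0.02346945 -0.98625056]]
side [[389.05930586   0.         256.57841494]
 [  0.         389.05930586 196.73863038]
 [  0.           0.           1.        ]] [ 0.32548822 -0.84108044  0.66886364] [[ 0.94907957 -0.31470451 -0.0144583 ]
 [-0.18927146 -0.53291087 -0.82473166]
 [ 0.25184179  0.78547251 -0.5653394 ]]
{'time': 0.1, 'qpos': array([-1.44198264e+00,  3.42664940e-01,  1.52490028e+00, -3.24906712e-05,
        1.27539361e+00, -1.46014251e-01]), 'qvel': array([-0.00044242, -0.0006293 , -0.00407593,  0.00133361, -0.00176122,
        0.00039721]), 'joint_efforts': array([ 1.96797722e-03, -4.32003093e+01, -2.44693834e+01,  7.19947438e-02,
        5.26457315e-02, -5.33384639e-05]), 'tool_pos': array([ 0.14247071, -0.50518316,  0.40411552]), 'tool_rot': array([-3.14023650e+00, -1.68032990e-04,  2.74837306e-01]), 'contact_force': array([-0.25329531, -0.06380893,  0.84370597]), 'torque': array([0.00918705, 0.00567198, 0.01694856]), 'grip_force': 0.0, 'opening': 0.09149365141549497}
```

View pics/top0.png

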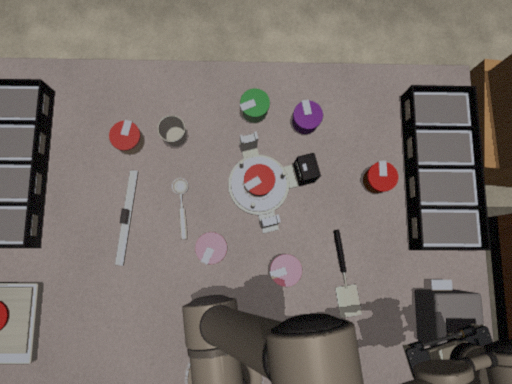

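View pics/side0.png

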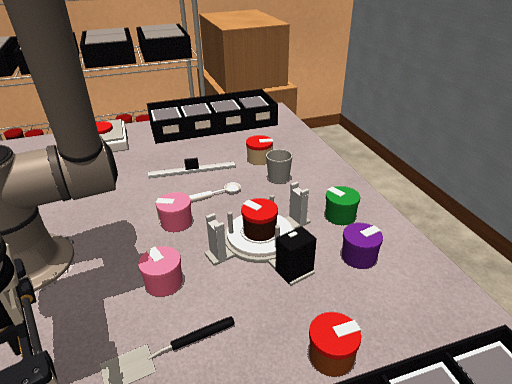

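The top view shows the turntable at about (259,183), the saddle posts at (249,143) and (270,223), the scanner at (307,169), and the tub label pointing left and down. The bar lies at (127,217) with its grip block at (124,216). Next I'll measure positions and look at an enlarged crop of the turntable.

```bash
cat > h.py <<'E'
from cell import telemetry, vision
import cv2,numpy as np
def cal(n):
    c=vision.get_calibration(n); return np.array(c["camera_matrix"]),cv2.Rodrigues(np.array(c["rvec"]))[0],np.array(c["tvec"]).ravel()
def plane(n,uv,z):
    K,R,t=cal(n); uv=np.atleast_2d(uv).astype(float); C=-R.T@t
    r=np.c_[uv,np.ones(len(uv))]@np.linalg.inv(K).T@R
    return C+r*((z-C[2])/r[:,2])[:,None]
def cloud(n,d):
    K,R,t=cal(n); v,u=np.mgrid[:d.shape[0],:d.shape[1]]
    r=np.stack([u,v,np.ones_like(u)],-1)@np.linalg.inv(K).T*d[...,None]
    return (r-t)@R
def blobs(m,mn=8):
    k,l,s,c=cv2.connectedComponentsWithStats(m.astype(np.uint8)); return [(c[i],s[i,4],l==i) for i in range(1,k) if s[i,4]>=mn]
E
python3 - <<'E'
from h import *
f=np.load("top0.npz");p,d=f["p"].astype(int),f["d"];W=cloud("top",d)
r,g,b=p[...,0],p[...,1],p[...,2]
U=np.mgrid[:384,:512][1];V=np.mgrid[:384,:512][0]
# bar
roi=(U>105)&(U<148)&(V>160)&(V<275)
m=roi&(W[...,2]>0.006)
for c,a,k in blobs(m,30):
    q=np.argwhere(k)[:,::-1].astype(np.float32); R=cv2.minAreaRect(q); print("bar",c,a,R,np.median(W[k],0),plane("top",cv2.boxPoints(R),0.012).round(4).tolist())
m=roi&(p.max(-1)<70)
for c,a,k in blobs(m): print("blk",c,a,plane("top",c,.046),W[k].max(0),W[k].min(0))
# turntable: white disc ellipse
roi=(np.hypot(U-259,V-183)<70)
red=roi&(r>130)&(g<70)&(b<70)
for c,a,k in blobs(red,40): print("lid",c,a,plane("top",c,.096))
# saddle posts by height
m=roi&(W[...,2]>0.06)
for c,a,k in blobs(m): print("hi",c,a,W[k].mean(0).round(4),W[k].max(0).round(4),W[k].min(0).round(4))
cr=p[125:240,210:330].astype(np.uint8)[:,:,::-1]
cv2.imwrite("pics/crop0.png",cv2.resize(cr,None,fx=5,fy=5,interpolation=cv2.INTER_CUBIC))
E
```

```text
bar [126.20702179 218.01452785] 826 ((125.56441497802734, 217.68612670898438), (10.884839057922363, 95.82926940917969), 9.211027145385742) [0.45917073 0.30378072 0.01197641] [[0.3244, 0.3382, 0.012], [0.6123, 0.3089, 0.012], [0.6071, 0.2756, 0.012], [0.3194, 0.3062, 0.012]]
blk [124.27777778 215.74444444] 90 [[0.46556713 0.3015563  0.046     ]] [0.48622661 0.31352531 0.04835204] [0.44511366 0.29448076 0.02236042]
lid [261.51072961 177.87553648] 466 [[ 0.57338126 -0.10154627  0.096     ]]
hi [255.59649123 115.19298246] 57 [ 0.7726 -0.0844  0.0693] [ 0.7794 -0.0583  0.0777] [ 0.7674 -0.1134  0.0608]
hi [298.55555556 126.11111111] 9 [ 0.698  -0.1985  0.1945] [ 0.7489 -0.0535  1.2343] [ 0.3515 -0.2263  0.0604]
hi [248.84343434 139.70707071] 198 [ 0.6871 -0.0641  0.0966] [ 0.7065 -0.0377  0.1191] [ 0.6736 -0.0905  0.06  ]
hi [307.38860104 167.88428325] 579 [ 0.6034 -0.2347  0.0999] [ 0.6492 -0.2031  0.1113] [ 0.5648 -0.2713  0.0607]
hi [241.33333333 163.        ] 18 [ 0.6202 -0.0426  0.0819] [ 0.6258 -0.0385  0.0907] [ 0.6165 -0.0475  0.0644]
hi [259.20298879 179.75965131] 803 [ 0.567  -0.0946  0.1005] [ 0.6153 -0.0508  1.2343] [ 0.3515 -0.1409  0.0606]
hi [283.5 174. ] 18 [ 0.5881 -0.1668  0.0827] [ 0.5944 -0.1622  0.0909] [ 0.5835 -0.1715  0.0627]
hi [252.66666667 205.        ] 18 [ 0.4957 -0.0766  0.0828] [ 0.5009 -0.0717  0.0904] [ 0.4917 -0.081   0.0601]
hi [270.52760736 221.07361963] 163 [ 0.4479 -0.1271  0.1012] [ 0.4641 -0.1008  0.1165] [ 0.4322 -0.1531  0.0603]
hi [218.90789474 237.56578947] 76 [0.402  0.02   0.0714] [0.4179 0.046  0.0755] [ 0.3836 -0.0007  0.0656]
```

View pics/crop0.png

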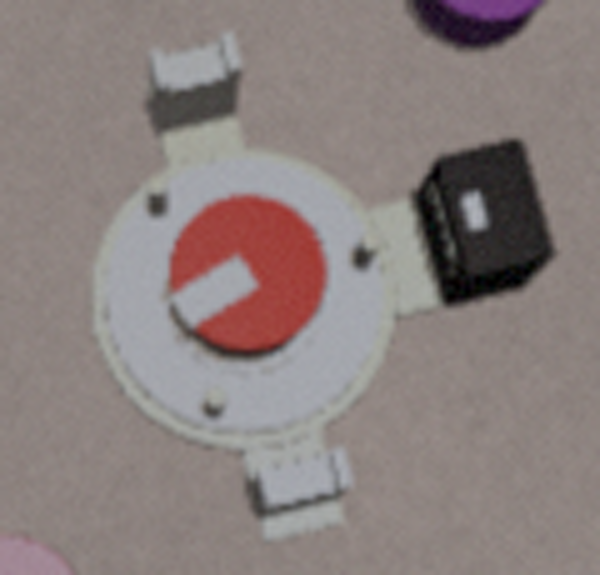

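The crop shows the lid with its label strip pointing left and down, pegs at crop (157,203), (363,257) and (213,405), and the saddles and scanner clear. I'll cage a peg between the fingers and carry it round an arc. First I need the precise numbers.

```bash
cat >> h.py <<'E'
def scene(n="top",snap=None):
    if snap: p,d=snap
    else: p,d=vision.read_camera(n)
    p=p.astype(int); W=cloud(n,d); W[d<=0]=-1; z=W[...,2]; r,g,b=p[...,0],p[...,1],p[...,2]
    near=np.hypot(W[...,0]-.568,W[...,1]+.095)
    lid=(near<.075)&(z>.07)
    red=lid&(r>110)&(g<90)&(b<90); wh=lid&(r>130)&(g>120)&(b>110)&(z>.085)
    rb=max(blobs(red,20),key=lambda q:q[1]) if red.any() else None
    out={}
    wb=[q for q in blobs(cv2.morphologyEx(wh.astype(np.uint8),cv2.MORPH_OPEN,np.ones((2,2))),15)]
    if rb:
        L=red|wh
        h=max(blobs(cv2.dilate(red.astype(np.uint8),np.ones((3,3)))&L,50),key=lambda q:q[1])[2]
        ht=h&(abs(z-.096)<.008); q=plane(n,np.argwhere(ht)[:,::-1],.096)[:,:2]
        (cx,cy),R=cv2.minEnclosingCircle(q.astype(np.float32)); out["lid"]=(cx,cy,R)
        out["wb"]=[(q[0].tolist(),q[1],plane(n,q[0],.096)[0,:2].round(4).tolist()) for q in wb]
        big=max(wb,key=lambda q:q[1])[2]&(abs(z-.096)<.008); wq=plane(n,np.argwhere(big)[:,::-1],.096)[:,:2]
        v=wq.mean(0)-(cx,cy); R2=cv2.minAreaRect(((wq-(cx,cy))*1000).astype(np.float32)); out["lab"]=np.arctan2(v[1],v[0]); out["rect"]=R2
    out["pegs"]=[W[k][W[k][:,2]>.08].mean(0).round(4).tolist() for c,a,k in blobs((z>.065)&(z<.095)&(near>.06)&(near<.09),5) if (W[k][:,2]>.08).any()]
    return out
E
python3 - <<'E'
from h import *
f=np.load("top0.npz"); o=scene("top",(f["p"],f["d"])); print(o)
W=cloud("top",f["d"]);z=W[...,2]
P=[]
for x,y in((.687,-.064),(.448,-.127)):
    m=(np.hypot(W[...,0]-x,W[...,1]-y)<.04)&(z>.092)&(z<.12); q=W[m]; R=cv2.minAreaRect((q[:,:2]*1000).astype(np.float32)); print(R,len(q)); P.append(np.array(R[0])/1000)
print(P,(P[0]+P[1])/2,np.arctan2(*(P[0]-P[1])[::-1]),np.linalg.norm(P[0]-P[1]))
f=np.load("side0.npz");W=cloud("side",f["d"]);z=W[...,2];P=[]
print(scene("side",(f["p"],f["d"])))
for x,y in((.687,-.064),(.448,-.127)):
    m=(np.hypot(W[...,0]-x,W[...,1]-y)<.04)&(z>.092)&(z<.12); q=W[m]; R=cv2.minAreaRect((q[:,:2]*1000).astype(np.float32)); print(R,len(q)); P.append(np.array(R[0])/1000)
print((P[0]+P[1])/2,np.arctan2(*(P[0]-P[1])[::-1]))
m=(abs(W[...,0]-.466)<.04)&(abs(W[...,1]-.30)<.03)&(z>.04)&(z<.055);print("blk",cv2.minAreaRect((W[m][:,:2]*1000).astype(np.float32)),W[m].mean(0))
E
```

```text
{'lid': (0.5692070722579956, -0.09557004272937775, 0.04579747095704079), 'wb': [([253.32258064516128, 183.7983870967742], np.int32(124), [0.5557, -0.0779])], 'lab': np.float64(2.2219438719605322), 'rect': ((-13.308025360107422, 17.504745483398438), (22.613449096679688, 47.499759674072266), 34.47059631347656), 'pegs': [[0.6211, -0.0428, 0.0861], [0.5893, -0.1668, 0.0863], [0.4965, -0.0766, 0.0881]]}
((690.2745361328125, -63.83518981933594), (23.36073875427246, 50.10560607910156), 14.588164329528809) 148
((448.9713134765625, -127.48731994628906), (22.114709854125977, 50.0982666015625), 14.990564346313477) 148
[array([ 0.69027454, -0.06383519]), array([ 0.44897131, -0.12748732])] [ 0.56962292 -0.09566125] 0.2579099572664067 0.24955728587639023
{'lid': (0.5677282214164734, -0.10033422708511353, 0.05065268650650978), 'wb': [([253.0392156862745, 205.5], np.int32(102), [0.56, -0.0793])], 'lab': np.float64(1.9232870756290257), 'rect': ((-7.6484575271606445, 21.12464714050293), (22.872873306274414, 47.941043853759766), 30.975122451782227), 'pegs': [[0.6224, -0.044, 0.0861], [0.497, -0.0793, 0.0867], [0.5901, -0.1703, 0.0868]]}
((691.7410278320312, -64.89600372314453), (25.387224197387695, 52.59756088256836), 15.34492301940918) 203
((450.3006591796875, -128.79257202148438), (23.465442657470703, 52.88318634033203), 14.514775276184082) 239
[ 0.57102084 -0.09684429] 0.2587162479004919
blk ((465.4972839355469, 302.97332763671875), (21.434717178344727, 42.553707122802734), 78.50933074951172) [0.46561391 0.30140276 0.04616532]
```

```bash
python3 -m crank '[[-0.4,388,-268,0,0.53],[-0.4,388,-268,0,0.53],[-0.4,388,-268,0,0.53],[-0.4,388,-268,0,0.53],[-0.4,388,-268,0,0.53],[-0.4,388,-268,0,0.53],[-0.4,388,-268,0,0.53],[-0.4,388,-268,0,0.53],[-0.4,388,-268,0,0.53],[-0.4,388,-268,0,0.53],[-0.4,388,-268,0,0.53],[-0.4,388,-268,0,0.53]]' 5
cat >> h.py <<'E'
def go(x,y,z,yaw):
    s=telemetry.observe(); p=s["tool_pos"]; a=s["tool_rot"][2]; d=np.array([x,y])-p[:2]
    print("t",round(s["time"],2),"pos",p.round(4),"rot",s["tool_rot"].round(4),"op",round(s["opening"],4),"q",s["qpos"].round(2))
    print("row mm:",(1000*np.array([d@[np.cos(a),np.sin(a)],d@[np.sin(a),-np.cos(a)],p[2]-z])).round(1),"roll",round(-((yaw-a+np.pi)%(2*np.pi)-np.pi),3))
E
python3 -c "
from h import *
go(.4965,-.0765,.30,-.258)"
```

```text
time: 1.1
tool_pos: [0.4448, -0.1389, 0.4045]
tool_rot: [-3.141, -0.0, -0.253]
contact_force: [0.3, 0.2, -0.2]
opening: 0.0277
grip_force: 0.0
t 1.1 pos [ 0.4448 -0.1389  0.4045] rot [-3.1406e+00 -1.0000e-04 -2.5300e-01] op 0.0277 q [-0.47  0.23  1.68  0.    1.23  1.36]
row mm: [ 34.4 -73.4 104.5] roll 0.005
```

```bash
python3 -m crank '[[-0.4,34,-73,60,0],[-0.4,34,-73,60,0],[-0.4,34,-73,60,0],[-0.4,34,-73,90,0],[-0.4,34,-73,90,0]]' 5
python3 - <<'E'
from h import *
go(.4965,-.0765,.238,-.258)
for n in("top","side"):
    p,d=vision.read_camera(n); W=cloud(n,d); np.savez(f"{n}1.npz",p=p,d=d)
    c=p[110:250,190:330] if n=="top" else p[150:290,180:320]
    cv2.imwrite(f"pics/{n}1.png",cv2.resize(c[:,:,::-1],None,fx=3,fy=3))
a=[cv2.imread(f"pics/{n}1.png") for n in("top","side")]; cv2.imwrite("pics/b1.png",np.hstack([i[:420,:390] for i in a]))
E
```

```text
time: 1.52
tool_pos: [0.4935, -0.0786, 0.31]
tool_rot: [-3.141, 0.009, -0.253]
contact_force: [-1.2, -0.0, 0.2]
opening: 0.0273
grip_force: 0.0
t 1.52 pos [ 0.4935 -0.0786  0.31  ] rot [-3.1412  0.0093 -0.2531] op 0.0273 q [-0.31  0.4   1.73 -0.    1.03  1.51]
row mm: [ 2.4 -2.8 72. ] roll 0.005
```

View pics/b1.png

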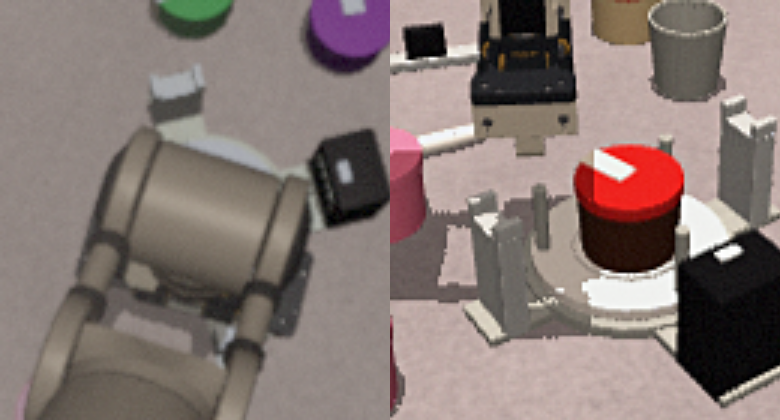

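The right half shows the fingertip at (530,145), above peg C at (541,215). Everything else is unmoved, so I'll descend and close on the peg.

```bash
python3 -m crank '[[-0.4,0,0,40,0],[-0.4,0,0,72,0],[-0.4,0,0,72,0],[-0.4,0,0,72,0],[-1,0,0,72,0],[-1,0,0,72,0],[-1,0,0,72,0],[-1,0,0,72,0]]' 5
python3 - <<'E'
from h import *
go(.4965,-.0765,.243,-.258)
s=telemetry.observe();print(s["grip_force"],s["contact_force"])
# arc offsets in current tool axes, from peg angle at present
C=np.array([.570,-.096]); a=s["tool_rot"][2]; p=s["tool_pos"][:2]; v=p-C; print(np.hypot(*v),np.arctan2(v[1],v[0])-np.pi)
for k in range(1,13):
    t=.12*k; R=np.array([[np.cos(t),-np.sin(t)],[np.sin(t),np.cos(t)]]); d=C+R@v-p
    print(k,(1000*np.array([d@[np.cos(a),np.sin(a)],d@[np.sin(a),-np.cos(a)]])).round(1),round(-t,2))
E
```

```text
time: 2.28
tool_pos: [0.4952, -0.0803, 0.2448]
tool_rot: [3.141, -0.004, -0.255]
contact_force: [-0.3, 0.2, 7.8]
opening: 0.0119
grip_force: 5.0
t 2.28 pos [ 0.4952 -0.0803  0.2448] rot [ 3.1412 -0.0043 -0.2552] op 0.0119 q [-0.31  0.49  1.79 -0.    0.85  1.51]
row mm: [ 0.3 -4.   1.8] roll 0.003
5.000878795981407 [-0.30807189  0.20527215  7.8009168 ]
0.0764365793428858 -0.2071347574688418
1 [1.  9.1] -0.12
2 [ 3.1 18. ] -0.24
3 [ 6.2 26.7] -0.36
4 [10.3 34.8] -0.48
5 [15.4 42.5] -0.6
6 [21.4 49.4] -0.72
7 [28.1 55.6] -0.84
8 [35.6 61. ] -0.96
9 [43.6 65.4] -1.08
10 [52.1 68.8] -1.2
11 [61.  71.2] -1.32
12 [70.  72.5] -1.44
```

```bash
python3 -m crank '[[-1,1,9,0,-0.12],[-1,3,18,0,-0.24],[-1,6.2,26.7,0,-0.36],[-1,10.3,34.8,0,-0.48],[-1,15.4,42.5,0,-0.6],[-1,21.4,49.4,0,-0.72],[-1,28.1,55.6,0,-0.84],[-1,35.6,61,0,-0.96],[-1,43.6,65.4,0,-1.08],[-1,52.1,68.8,0,-1.2],[-1,52.1,68.8,0,-1.2],[-1,52.1,68.8,0,-1.2]]' 5
python3 - <<'E'
from h import *
go(.57,-.096,.243,0.943)
s=telemetry.observe()
C=np.array([.570,-.096]); a=s["tool_rot"][2]; p=s["tool_pos"][:2]; v=p-C; print(np.hypot(*v),np.arctan2(v[1],v[0]))
print({k:v for k,v in scene("top").items() if k!="wb"})
print({k:v for k,v in scene("side").items() if k!="wb"})
E
```

```text
time: 3.28
tool_pos: [0.5287, -0.1598, 0.2445]
tool_rot: [3.137, -0.002, 0.944]
contact_force: [2.7, 2.9, 5.1]
opening: 0.0117
grip_force: 5.0
t 3.28 pos [ 0.5287 -0.1598  0.2445] rot [ 3.1373e+00 -1.9000e-03  9.4430e-01] op 0.0117 q [-0.43  0.57  1.65  0.    0.92  0.19]
row mm: [75.8 -3.9  1.5] roll 0.001
0.07594147093638519 -2.145280123536392
{'lid': (0.5745372176170349, -0.08130604028701782, 0.042055144906044006), 'lab': np.float64(nan), 'rect': ((0.0, 0.0), (0.0, 0.0), 0.0), 'pegs': [[0.6443, -0.099, 0.0865], [0.5342, -0.0288, 0.0875]]}h.py:32: RuntimeWarning: Mean of empty slice.
  v=wq.mean(0)-(cx,cy); R2=cv2.minAreaRect(((wq-(cx,cy))*1000).astype(np.float32)); out["lab"]=np.arctan2(v[1],v[0]); out["rect"]=R2
  ret = um.true_divide(
Traceback (most recent call last):
  File "h.py", line 27, in scene
    h=max(blobs(cv2.dilate(red.astype(np.uint8),np.ones((3,3)))&L,50),key=lambda q:q[1])[2]
      ~~~^^^^^^^^^^^^^^^^^^^^^^^^^^^^^^^^^^^^^^^^^^^^^^^^^^^^^^^^^^^^^^^^^^^^^^^^^^^^^^^
ValueError: max() iterable argument is empty
```

```bash
python3 -m crank '[[-1,1,9,0,-0.12],[-1,3,18,0,-0.24],[-1,6.2,26.7,0,-0.36],[-1,10.3,34.8,0,-0.48],[-1,15.4,42.5,0,-0.6],[-1,21.4,49.4,0,-0.72],[-1,28.1,55.6,0,-0.84],[-1,35.6,61,0,-0.96],[-1,43.6,65.4,0,-1.08],[-1,52.1,68.8,0,-1.2],[-1,61,71.2,0,-1.32],[-1,70,72.5,0,-1.44]]' 5
python3 -m crank '[[-1,0,0,0,0],[-1,0,0,0,0]]'
python3 - <<'E'
from h import *
go(.57,-.096,.243,0.943)
s=telemetry.observe()
C=np.array([.570,-.096]); v=s["tool_pos"][:2]-C; print(np.hypot(*v),np.arctan2(v[1],v[0]))
for n in("top","side"):
    p,d=vision.read_camera(n); np.savez(f"{n}2.npz",p=p,d=d)
    c=p[110:250,190:320] if n=="top" else p[150:290,190:320]
    cv2.imwrite(f"pics/{n}2.png",cv2.resize(c[:,:,::-1],None,fx=3,fy=3))
cv2.imwrite("pics/b2.png",np.hstack([cv2.imread(f"pics/{n}2.png") for n in("top","side")]))
E
```

```text
time: 4.38
tool_pos: [0.6277, -0.1454, 0.2443]
tool_rot: [3.141, 0.002, 2.39]
contact_force: [-1.8, 0.4, 5.2]
opening: 0.0117
grip_force: 5.0
time: 4.55
tool_pos: [0.6277, -0.1452, 0.2442]
tool_rot: [3.141, 0.002, 2.382]
contact_force: [0.2, 0.8, 6.2]
opening: 0.0119
grip_force: 5.0
t 4.55 pos [ 0.6277 -0.1452  0.2442] rot [3.1408e+00 2.4000e-03 2.3818e+00] op 0.0119 q [-0.35  0.71  1.37 -0.    1.07 -1.16]
row mm: [75.7 -4.   1.2] roll 1.439
0.0758502779803855 -0.706434309313409
```

View pics/b2.png

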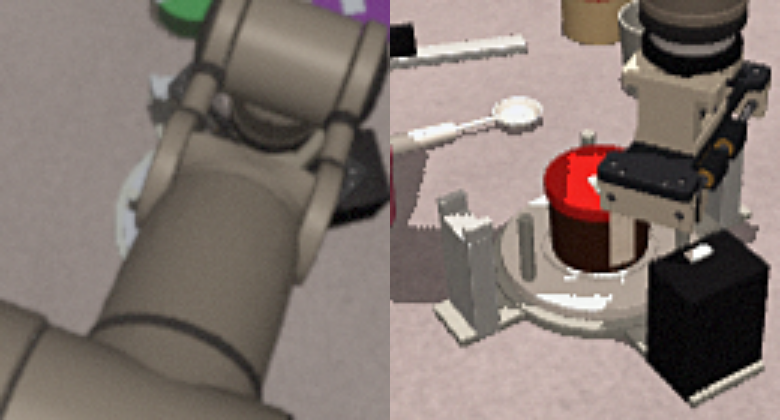

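The tub label is turned towards the scanner and partly hidden by the gripper. I have about 0.085 rad left to turn, then release and lift.

```bash
python3 -m crank '[[-1,0.7,6.4,0,-0.085],[-1,0.7,6.4,0,-0.085],[-1,0.7,6.4,0,-0.085],[-0.4,0.7,6.4,0,-0.085],[-0.4,0.7,6.4,0,-0.085],[-0.4,0.7,6.4,0,-0.085],[-0.4,0.7,6.4,-40,-0.085],[-0.4,0.7,6.4,-80,-0.085],[-0.4,0.7,6.4,-120,-0.085],[-0.4,0.7,6.4,-120,-0.085]]' 5
python3 -c "
from h import *
go(.4655,.302,.37,3.04)"
```

```text
time: 5.48
tool_pos: [0.6322, -0.1408, 0.3717]
tool_rot: [3.137, 0.014, 2.468]
contact_force: [0.9, -0.4, 1.0]
opening: 0.0276
grip_force: 0.0
t 5.48 pos [ 0.6322 -0.1408  0.3717] rot [3.1371 0.0135 2.4681] op 0.0276 q [-0.34  0.59  1.21 -0.    1.33 -1.23]
row mm: [406.5 242.2   1.7] roll -0.572
```

```bash
python3 -m crank '[[0.1,406,242,0,-0.57],[0.1,406,242,0,-0.57],[0.1,406,242,0,-0.57],[0.1,406,242,0,-0.57],[0.1,406,242,0,-0.57],[0.1,406,242,0,-0.57],[0.1,406,242,0,-0.57],[0.1,406,242,0,-0.57],[0.1,406,242,0,-0.57],[0.1,406,242,0,-0.57],[0.1,406,242,0,-0.57],[0.1,406,242,0,-0.57]]'
python3 - <<'E'
from h import *
for n in("top","side"):
    p,d=vision.read_camera(n); np.savez(f"{n}3.npz",p=p,d=d)
    o=scene(n,(p,d)); print(n,o["lid"],o["lab"],o["rect"],o["pegs"])
    c=p[120:260,190:320] if n=="top" else p[120:260,150:280]
    cv2.imwrite(f"pics/{n}3.png",cv2.resize(c[:,:,::-1],None,fx=3,fy=3))
cv2.imwrite("pics/b3.png",np.hstack([cv2.imread(f"pics/{n}3.png") for n in("top","side")]))
go(.4655,.302,.20,3.04)
E
```

```text
time: 6.48
tool_pos: [0.4616, 0.3057, 0.3623]
tool_rot: [3.141, -0.001, 3.042]
contact_force: [0.3, 0.1, -1.0]
opening: 0.0505
grip_force: 0.0
top (0.569306492805481, -0.0957692414522171, 0.045720141381025314) -1.4532564555350513 ((2.7949705123901367, -23.892101287841797), (22.268146514892578, 45.0041389465332), 10.099831581115723) [[0.6298, -0.1401, 0.0859], [0.5783, -0.0208, 0.0879], [0.5005, -0.1251, 0.0873]]
side (0.5694408416748047, -0.10059365630149841, 0.051720596849918365) -1.2662117730362785 ((7.181144714355469, -23.0274600982666), (21.257465362548828, 50.046730041503906), 11.203234672546387) [[0.5788, -0.025, 0.0871], [0.6297, -0.1424, 0.0867], [0.5012, -0.1274, 0.0871]]
t 6.58 pos [0.4626 0.304  0.3622] rot [-3.1414e+00 -8.0000e-04  3.0428e+00] op 0.0506 q [ 0.44  0.43  1.51  0.    1.2  -1.03]
row mm: [ -3.1  -1.7 162.2] roll 0.003
```

View pics/b3.png

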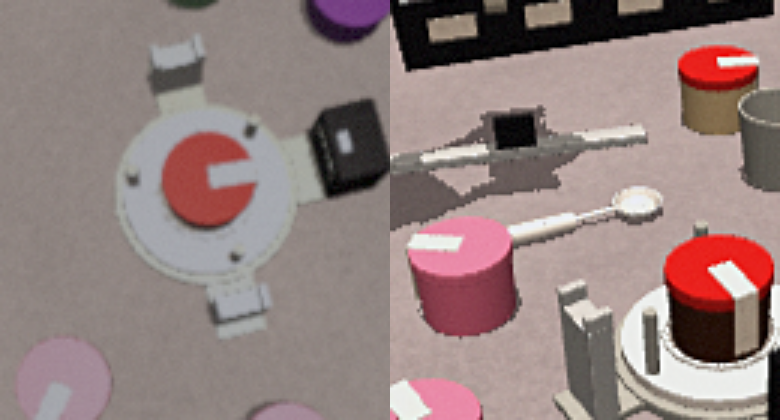

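The top half shows the label pointing at the scanner but slightly off, clockwise by perhaps 0.05–0.1 rad. I'll refine that number.

Run:
```python
from h import *
for n in("top","side"):
    f=np.load(f"{n}3.npz"); p=cv2.resize(f["p"],None,fx=4,fy=4,interpolation=cv2.INTER_LINEAR).astype(float)
    g=p[...,1]; v,u=np.mgrid[:p.shape[0],:p.shape[1]]; uv=np.c_[(u.ravel()+.5)/4-.5,(v.ravel()+.5)/4-.5]
    Q=plane(n,uv,.096)[:,:2].reshape(*g.shape,2)
    C0=np.array([.5695,-.0955])
    near=np.hypot(*(Q-C0).transpose(2,0,1))<.06
    red=near&(p[...,0]>120)
    k=[b for b in blobs((near&(p[...,0]>1.8*g+10)).astype(np.uint8),500)]; k=max(k,key=lambda b:b[1])[2]
    # centre: circle fit (least squares) on lid-red outline away from label
    c=max(cv2.findContours(k.astype(np.uint8),0,cv2.CHAIN_APPROX_NONE)[0],key=len)[:,0]; q=Q[c[:,1],c[:,0]]
    q=q[np.hypot(*(q-C0).T)>.040]
    if n=="side": q=q[q[:,1]>-.1]
    a=np.linalg.lstsq(np.c_[2*q,np.ones(len(q))],(q**2).sum(1),rcond=None)[0]; C=a[:2]; print(n,"C",C,np.sqrt(a[2]+C@C))
    X=Q-C; r=np.hypot(X[...,0],X[...,1]); w=(r<.041)&(g>120)
    x=X[w]; s=cv2.fitLine((x[(np.hypot(*x.T)>.005)]*1000).astype(np.float32),cv2.DIST_L2,0,.01,.01).ravel()
    m=x.mean(0); R=cv2.minAreaRect((x*1000).astype(np.float32)); print("centroid",np.arctan2(m[1],m[0]),m,"line",np.arctan2(s[1],s[0]),R)
```

```text
top C [ 0.56896955 -0.09437456] 0.043748036808533446
centroid -1.3072775128836667 [ 0.00538312 -0.01995278] line -1.4264097 ((5.458859443664551, -19.777965545654297), (23.124109268188477, 40.871219635009766), 10.166327476501465)
side C [ 0.57080511 -0.09511928] 0.04554620918894131
centroid -1.3521177555925914 [ 0.0041738  -0.01878123] line -1.4190443 ((4.307013511657715, -18.53089714050293), (23.55097007751465, 43.87744140625), 10.880234718322754)
```

Averaging the estimates, the label is about 0.05 rad off, well inside the 0.17 limit. Next I'll grasp the bar.

```bash
python3 -m crank '[[0.1,0,0,40,0],[0.1,0,0,80,0],[0.1,0,0,120,0],[0.1,0,0,145,0],[0.1,0,0,165,0],[0.1,0,0,165,0],[-1,0,0,165,0],[-1,0,0,165,0],[-1,0,0,165,0],[-1,0,0,165,0],[-1,0,0,165,0],[-1,0,0,165,0]]' 30
python3 -c "
from h import *
go(.4655,.302,.196,3.04)"
```

```text
time: 7.58
tool_pos: [0.4644, 0.3021, 0.1988]
tool_rot: [3.14, 0.002, 3.04]
contact_force: [1.9, 1.6, 3.3]
opening: 0.0158
grip_force: 30.0
t 7.58 pos [0.4644 0.3021 0.1988] rot [3.1399e+00 2.3000e-03 3.0397e+00] op 0.0158 q [ 0.44  0.64  1.68  0.    0.82 -1.03]
row mm: [-1.1 -0.   2.8] roll -0.0
```

```bash
python3 -m crank '[[-1,0,0,-30,0],[-1,0,0,-70,0],[-1,0,0,-110,0],[-1,0,0,-150,0],[-1,0,0,-190,0],[-1,0,0,-200,0],[-1,0,0,-200,0]]'
python3 -c "
from h import *
go(.5695,-.096,.40,3.3996)"
```

```text
time: 8.17
tool_pos: [0.4642, 0.3019, 0.4011]
tool_rot: [3.138, 0.006, 3.04]
contact_force: [0.1, 0.6, -3.1]
opening: 0.0164
grip_force: 30.0
t 8.17 pos [0.4642 0.3019 0.4011] rot [3.1383 0.0061 3.04  ] op 0.0164 q [ 0.44  0.4   1.45 -0.    1.29 -1.03]
row mm: [-145.1 -385.1    1.1] roll -0.36
```

```bash
python3 -m crank '[[-1,-7,-18,0,-0.02],[-1,-20,-53,0,-0.05],[-1,-35,-93,0,-0.09],[-1,-50,-133,0,-0.13],[-1,-65,-173,0,-0.16],[-1,-80,-213,0,-0.2],[-1,-95,-252,0,-0.24],[-1,-109,-290,0,-0.27],[-1,-122,-325,0,-0.3],[-1,-133,-354,0,-0.33],[-1,-141,-374,0,-0.35],[-1,-145,-385,0,-0.36]]'
python3 -m crank '[[-1,0,0,30,0],[-1,0,0,50,0],[-1,0,0,50,0],[-1,0,0,50,0]]'
python3 - <<'E'
from h import *
go(.5695,-.096,.325,3.3996)
for n in("top","side"):
    p,d=vision.read_camera(n); np.savez(f"{n}4.npz",p=p,d=d)
    c=p[110:260,180:330] if n=="top" else p[140:290,190:340]
    cv2.imwrite(f"pics/{n}4.png",cv2.resize(c[:,:,::-1],None,fx=2.6,fy=2.6))
    # bar: high points near expected bar line
    W=cloud(n,d); X=W[...,:2]-[.5695,-.096]; a=.258; bx=X@[np.cos(a),np.sin(a)]; by=X@[-np.sin(a),np.cos(a)]
    for lo,hi in((-.16,-.10),(-.10,-.04),(.04,.10),(.10,.16)):
        m=(bx>lo)&(bx<hi)&(abs(by)<.025)&(W[...,2]>.145)&(W[...,2]<.172)
        if m.sum()>5: print(n,lo,m.sum(),"by",by[m].min().round(4),by[m].max().round(4),np.median(by[m]).round(4),"bx",bx[m].min().round(4),bx[m].max().round(4),"z",np.median(W[m][:,2]).round(4))
cv2.imwrite("pics/b4.png",np.hstack([cv2.imread(f"pics/{n}4.png") for n in("top","side")]))
E
```

```text
time: 9.17
tool_pos: [0.5692, -0.099, 0.3941]
tool_rot: [3.14, -0.005, -2.885]
contact_force: [0.0, 0.5, -2.5]
opening: 0.0159
grip_force: 30.0
time: 9.5
tool_pos: [0.5686, -0.0959, 0.3448]
tool_rot: [3.138, -0.006, -2.883]
contact_force: [0.7, 0.6, -2.0]
opening: 0.0157
grip_force: 30.0
t 9.5 pos [ 0.5686 -0.0959  0.3448] rot [ 3.1382 -0.0058 -2.8834] op 0.0157 q [-0.3   0.49  1.46 -0.    1.19 -2.13]
row mm: [-0.9 -0.4 19.8] roll 0.0
top -0.1 41 by -0.0107 0.012 -0.002 bx -0.0569 -0.04 z 0.1574
side -0.16 208 by -0.0137 0.0133 -0.0073 bx -0.1459 -0.1002 z 0.1611
side -0.1 240 by -0.0146 0.0134 -0.0078 bx -0.0998 -0.04 z 0.161
side 0.04 193 by -0.0143 0.0125 -0.0076 bx 0.0402 0.0994 z 0.1604
side 0.1 137 by -0.0138 0.0118 -0.0074 bx 0.1002 0.146 z 0.16
```

View pics/b4.png

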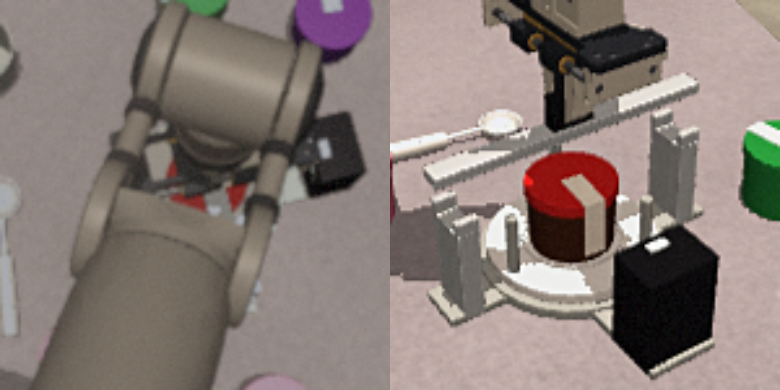

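The right half shows the bar level and square over both posts, with the label facing the scanner. By the side depth the bar is centred within about 1 mm, so I'll lower it.

```bash
python3 -m crank '[[-1,-0.5,0,12,0],[-1,-0.5,0,24,0],[-1,-0.5,0,34,0],[-1,-0.5,0,40,0],[-1,-0.5,0,43,0],[-1,-0.5,0,45,0],[-1,-0.5,0,46,0],[-1,-0.5,0,46,0],[-1,-0.5,0,46,0]]'
python3 - <<'E'
from h import *
go(.5695,-.096,.299,3.3996)
p,d=vision.read_camera("side"); W=cloud("side",d); X=W[...,:2]-[.5695,-.096]; a=.258; bx=X@[np.cos(a),np.sin(a)]; by=X@[-np.sin(a),np.cos(a)]
for lo,hi in((-.16,-.137),(-.10,-.04),(.04,.10),(.137,.16)):
    m=(bx>lo)&(bx<hi)&(abs(by)<.02)&(W[...,2]>.103)&(W[...,2]<.13); z=W[m][:,2]
    print(lo,m.sum(),by[m].min(),by[m].max(),np.percentile(z,[50,80,95]).round(4))
E
```

```text
time: 10.35
tool_pos: [0.5698, -0.0959, 0.3022]
tool_rot: [-3.141, 0.001, -2.883]
contact_force: [-0.5, 0.4, -1.9]
opening: 0.0157
grip_force: 30.0
t 10.35 pos [ 0.5698 -0.0959  0.3022] rot [-3.1410e+00  7.0000e-04 -2.8834e+00] op 0.0157 q [-0.3   0.53  1.52 -0.    1.09 -2.13]
row mm: [ 0.3 -0.   3.2] roll 0.0
-0.16 43 -0.014988130929884552 0.010633031609707593 [0.1153 0.1169 0.118 ]
-0.1 233 -0.014419989261721531 0.012022364037593146 [0.1165 0.1176 0.1183]
0.04 146 -0.014578820167839953 0.002750365873730866 [0.1157 0.1171 0.1182]
0.137 20 -0.013664659249081163 0.012876521003737944 [0.1158 0.1167 0.1179]
```

```bash
python3 -m crank '[[-1,0,0,1,0],[-1,0,0,2,0],[-1,0,0,3,0],[-1,0,0,3.5,0],[-1,0,0,3.5,0],[-1,0,0,3.5,0]]'
```

```text
time: 10.9
tool_pos: [0.5696, -0.0959, 0.2988]
tool_rot: [-3.141, 0.0, -2.883]
contact_force: [-2.7, 1.3, 4.8]
opening: 0.0156
grip_force: 30.0
```

```bash
python3 -m crank '[[-0.7,0,0,3.5,0],[-0.5,0,0,3.5,0],[-0.2,0,0,3.5,0],[-0.2,0,0,3.5,0],[-0.2,0,0,-20,0],[-0.2,0,0,-55,0],[-0.2,0,0,-95,0],[-0.2,0,0,-135,0],[-0.2,0,0,-135,0]]'
python3 -m crank '[[-0.2,140,-200,0,0],[-0.2,140,-200,0,0],[-0.2,140,-200,0,0],[-0.2,140,-200,0,0],[-0.2,140,-200,0,0],[-0.2,140,-200,0,0],[-0.2,140,-200,0,0],[-0.2,140,-200,0,0]]'
python3 - <<'E'
from h import *
for n in("top","side"):
    p,d=vision.read_camera(n)
    c=p[110:260,180:330] if n=="top" else p[140:290,190:340]
    cv2.imwrite(f"pics/{n}5.png",cv2.resize(c[:,:,::-1],None,fx=2.6,fy=2.6))
    W=cloud(n,d); X=W[...,:2]-[.5695,-.096]; a=.258; bx=X@[np.cos(a),np.sin(a)]; by=X@[-np.sin(a),np.cos(a)]
    for lo,hi in((-.16,-.137),(-.10,-.04),(.04,.10),(.137,.16)):
        m=(bx>lo)&(bx<hi)&(abs(by)<.02)&(W[...,2]>.103)&(W[...,2]<.13); z=W[m][:,2]
        print(n,lo,m.sum(),by[m].min().round(4),by[m].max().round(4),bx[m].min().round(4),bx[m].max().round(4),np.percentile(z,[50,80,95]).round(4))
cv2.imwrite("pics/b5.png",np.hstack([cv2.imread(f"pics/{n}5.png") for n in("top","side")]))
E
```

```text
time: 11.65
tool_pos: [0.5705, -0.0961, 0.4414]
tool_rot: [-3.134, 0.012, -2.883]
contact_force: [0.5, -0.3, 0.2]
opening: 0.037
grip_force: 0.0
time: 12.32
tool_pos: [0.4846, -0.3269, 0.4322]
tool_rot: [3.141, -0.0, -2.887]
contact_force: [-0.4, 1.9, -0.4]
opening: 0.0363
grip_force: 0.0
top -0.16 25 -0.0112 0.0118 -0.1444 -0.1372 [0.111  0.113  0.1146]
top -0.1 182 -0.0121 0.0122 -0.1 -0.0404 [0.1112 0.1126 0.1149]
top 0.04 172 -0.0118 0.012 0.04 0.0999 [0.1112 0.1133 0.1142]
top 0.137 23 -0.0112 0.0114 0.1372 0.1444 [0.1114 0.1131 0.1145]
side -0.16 43 -0.0136 0.0114 -0.1447 -0.137 [0.1116 0.1138 0.1144]
side -0.1 188 -0.0153 0.0113 -0.0998 -0.0415 [0.1127 0.1139 0.1148]Traceback (most recent call last):
  File "<stdin>", line 9, in <module>
    return umr_minimum(a, axis, None, out, keepdims, initial, where)
ValueError: zero-size array to reduction operation minimum which has no identity
```

View pics/top5.png

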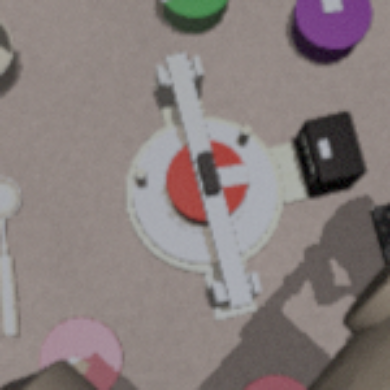

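```bash
python3 -c "
from h import *
print(scene('top')['pegs'])"
```

```text
[[0.6297, -0.14, 0.0881], [0.5781, -0.0209, 0.0862]]
```

The picture shows the bar seated in both saddles, from (180,65) to (238,300), with the grip block up at (208,172). The label still points at the scanner and the pegs haven't moved. Handing in.

```bash
python3 -c "
from cell import ticket
print(ticket.hand_in())"
```

```text
the job is handed in; nothing more can be done
None
```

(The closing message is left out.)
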